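# Make up the colours caddy and the whites caddy in the laundry closet

## Robot

A 7-joint arm with a two-finger parallel gripper is mounted at the origin on the work surface. World frame = base frame: x ahead of the robot, y to its left, z up, the work surface at z = 0. Lengths are in m, angles in rad, forces in N, time in s.
With the tool pointing down it reaches from about 0.425 to 0.875 m from the base axis. Payload 4.7 kg.
Tool frame: the origin (TCP) lies on the centre line of the jaws, within the pads' length; the fingertips stand ahead of it and the grasp point (between the pads) lies 2 mm behind it (nose_length is the z of the fingertips in the tool frame, in m); z points along the fingers, y is the line along which they close (so a half turn about z gives the same grasp; the last joint's range is limited). The gripper opens to 87 mm and grips with 3 to 60 N. Pads are 19 mm wide; open, the fingers measure 117 mm over their backs; the gripper's body (75 mm by 190 mm) begins 51 mm behind the grasp point.
Start: joints at [-1.333, 0.321, -0.07, 1.45, 0.023, 1.371, -0.057], TCP at [0.144, 0.634, 0.24] pointing down, gripper open.
Joint ranges: [-2.86, 2.86], [-0.3, 2.09], [-1.38, 1.24], [0.06, 2.45], [-1.56, 4.7], [0.09, 2.05], [-2.69, 2.69]. Speed limits (rad/s): [2.57, 2.57, 3.14, 3.14, 3.14, 3.14, 3.14].

## Interface

Orientations are given as a rotation vector (axis times angle).
In Python, from bench import * gives the robot as it stands.
- The arm moves only by the tool send_rows, never from a script. Its arguments are lists of equal length, an entry for each row: "xyz": the shift along the tool's x, y, z in mm, a list of three; "dr": the turn, a rotation vector about the tool's x, y, z in rad, a list of three. A call has exactly 10 rows; each row is the pose to reach, as a shift and turn from the pose commanded when the call began, along the tool's axes at that moment; what a row does not reach only later rows make up. A row lasts 1/12 s, in which the tool goes at most 41.7 mm and 7.16 degrees, less where a joint would pass 70% of its speed; a pose out of reach is approached as far as the arm can. A call with a gripper value outside its range is refused whole. "jaw" is the finger opening in mm, from 0 to 87, set as the call begins (left out, the last holds). The fingers move at their own pace and stop on an object; "grip_force" is the grip in N (left out, the last holds). Time passes only in rows, so rows that repeat a pose let the fingers close, or fill a call up. It gives the time, the measured TCP pose, the force, the opening and the grip force at its end, in the units of the state.
- get_state(): the state, without advancing time (a new reading comes with each control period).
- get_image(name): name is "side" or "top" or "wrist"; returns the picture (480x640x3 uint8, red, green, blue); there is no depth.
- calibration(name): a dict with "vfov" (degrees; the focal length in pixels is half the picture's height over the tangent of half this angle, whatever the lens; pixels are square), "cx", "cy" (the principal point, pixels), "rvec" (rotation vector, rad) and "tvec" (3), from world to camera coordinates, as OpenCV has them; the wrist camera has in their place "hand_eye" (4x4, takes a point from camera to tool coordinates, whose origin is the TCP and whose axes are the flange's). Camera axes: x right, y down, z forward; pixel columns grow to the right and rows downward; lengths in m; the calibration is good to about 2 mm. A picture is of the moment at which its call begins: read the wrist's pose just before it. calibration takes no time and is no camera call.
- close_job(): hands the job in; it is judged then, once.
The state is a dict: "time": time; "joint_positions": joint angles; "qd": joint speeds; "joint_torque": joint torques, N m; "position": TCP position; "tool_rot": TCP orientation; "ft_force": force on the tool from outside, world axes, zero at the start; "torque": the same for the moment, N m; "grip_width": opening from 0.0 (shut) to 1.0 (fully open); "grip_force": force on a finger pad.
Only numpy, scipy, OpenCV 4.12 (cv2) and the standard library are available. Lean on these libraries where they do the work, as an engineer would, in place of code of your own. Each camera call takes 0.05 s, during which the arm holds its last target. There are 200 camera calls.

## Task

Make up the two wash caddies from the stock on the counter. The tan caddy is for colours: the green detergent bottle, the yellow carton and the red stain stick; the dark grey caddy is for whites: the white bottle with the blue cap and the glass jar of tablets. Stand everything upright on the caddy floor, one to a compartment, with each caddy's bottle in its middle compartment so that it carries level, and leave the amber bottle, the blue carton and the peg tub where they are.

Things in the scene. Friction and masses are not known exactly. Their poses are not given: they have to be found in the camera images.
- caddy_tan: Colours caddy: tan woven tray with dark brown rim, 248 (its y) x 108 (x) x 50 mm high, loose, 0.7 kg. Origin: centre of underside, z up. Walls, floor and two cross walls 4 mm thick make three open compartments in a row along y, centres at y = -81, 0, +81 mm, each 77 (y) x 100 mm (x) inside; inner floor at z = 4 mm, rim at 50. Bail folded down outside, below the rim.
- caddy_grey: Whites caddy: dark grey plastic tray, 248 (its y) x 108 (x) x 50 mm high, loose, 0.7 kg. Origin: centre of underside, z up. Walls, floor and two cross walls 4 mm thick make three open compartments in a row along y, centres at y = -81, 0, +81 mm, each 77 (y) x 100 mm (x) inside; inner floor at z = 4 mm, rim at 50. Bail folded down outside, below the rim.
- green_bottle_c (a point): Green detergent bottle with white cap, standing upright: round, 54 mm diameter, 145 mm high, straight-sided up to 100 mm, then a shoulder and a 30 mm cap. About 0.3 kg. Point: its centre, half-way up (72.5 mm above its underside); z along its axis, up.
- white_bottle_c (a point): White bleach bottle with blue label and blue cap, standing upright: round, 54 mm diameter, 135 mm high, straight-sided up to 90 mm, then a shoulder and a 30 mm cap. About 0.3 kg. Point: its centre, half-way up (67.5 mm above its underside); z along its axis, up.
- jar_c (a point): Pale glass jar of white tablets with a steel lid, standing upright: round, 58 mm diameter, 100 mm high, straight glass to 78 mm, a narrower neck from 78 to 84 mm, the lid (60 mm diameter) from 84 mm to the top. About 0.3 kg. Point: its centre, half-way up (50 mm above its underside); z along its axis, up.
- yellow_carton_c (a point): Yellow carton with a cream band, standing upright: 42 mm (its x) by 56 mm (its y) by 110 mm high (z), stiff, about 0.2 kg. Point: its centre, half-way up (55 mm above its underside).
- stain_stick_c (a point): Red stain-remover stick, standing upright: a slim round tube 38 mm in diameter and 110 mm high with a white band and darker red cap of the same width from 76 mm up. About 0.1 kg. Point: its centre, half-way up (55 mm above its underside); z along its axis, up.
- amber_bottle_c (a point): Amber-brown bottle with cream label and black cap, standing in the stock; not wanted: 50 mm diameter, 140 mm high. Point: its centre, half-way up.
- blue_carton_c (a point): Blue carton with a pale band, standing in the stock; not wanted: 42 mm (its x) by 56 mm (its y) by 110 mm high. Point: its centre, half-way up.
- peg_tub_c (a point): White round tub of clothes pegs to the left of the caddies, 110 mm wide and about 85 mm high with the pegs; not wanted. Point: 35 mm above the counter on its axis.

How it is judged:
By the outcome, as a careful person would: the job done as asked, in the order asked, and still so for the second after the job is handed in, with the robot touching nothing.
It also fails if it takes over 120 s, if anything falls off the work surface, if the arm or the gripper's body presses on something with over 40 N, if the wrist force passes 120 N, or if a joint passes its speed limit or range.

## Working session

There is one attempt and no reset: what is moved stays moved. The work goes in short steps, Python scripts to look and compute and a tool call to move; the robot and the scene stay as the last step left them, time stands still between calls to the robot, and variables do not carry over. Pictures are saved under pics/ and viewed, at most 14 in all, crops included, and the job is handed in when it is done.

Besides the shell and the picture viewer there is one more tool, called after "Emit:" as name(argument=value, ...) on one line, values as JSON. send_rows: Moves the arm, as the interface text tells. Its arguments: {"type":"object","properties":{"xyz":{"type":"array"},"dr":{"type":"array"},"jaw":{"type":"number"},"grip_force":{"type":"number"}},"required":["xyz","dr"]}

```bash
mkdir -p pics; python3 - <<'E'
from bench import *
import cv2
s=get_state(); print({k:s[k] for k in('time','position','tool_rot','grip_width','ft_force')})
for n in('side','top'):
    cv2.imwrite(f'pics/{n}0.png',get_image(n)[:,:,::-1]); print(n,calibration(n))
print(calibration('wrist'))
try: print(nose_length)
except Exception as e: print(e)
E
```

```text
{'time': 0.0, 'position': array([0.1441958 , 0.63325971, 0.23842492]), 'tool_rot': array([-3.50815505e-01, -3.12180580e+00,  3.07759075e-03]), 'grip_width': 0.9987231617401071, 'ft_force': array([-0.60958234, -0.38688666, -0.12081865])}
side {'vfov': 50.37458792726713, 'cx': 326.0769494590063, 'cy': 228.4163290868135, 'rvec': array([ 2.14694548, -0.77205588,  0.3843266 ]), 'tvec': array([-0.34815349,  0.2856847 ,  0.92099694])}
top {'vfov': 43.22542765964507, 'cx': 319.9767701557479, 'cy': 236.59521004723996, 'rvec': array([ 2.03358639, -2.19339428,  0.2332896 ]), 'tvec': array([0.07747705, 0.49631804, 1.17173516])}
{'vfov': 70.363951759906, 'cx': 316.59938099342776, 'cy': 239.74127089633484, 'hand_eye': array([[-9.88769160e-05, -9.55473052e-01, -2.95078357e-01,
         7.98398385e-02],
       [ 9.99999413e-01,  2.23792706e-04, -1.05973465e-03,
         1.28116828e-03],
       [ 1.07858428e-03, -2.95078289e-01,  9.55472470e-01,
        -1.45154219e-01],
       [ 0.00000000e+00,  0.00000000e+00,  0.00000000e+00,
         1.00000000e+00]])}
0.017
```

View pics/top0.png

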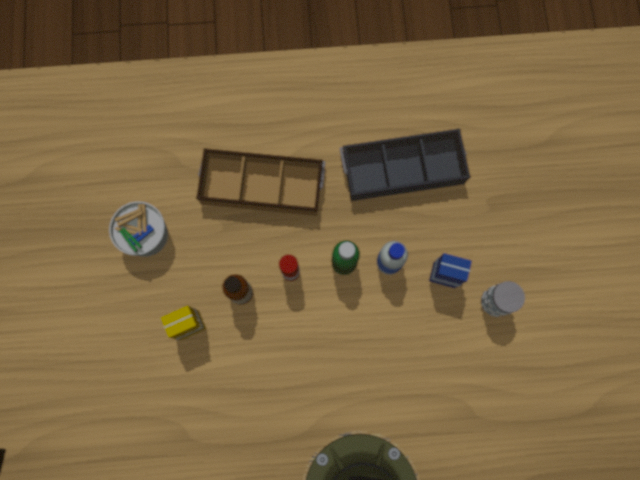

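View pics/side0.png

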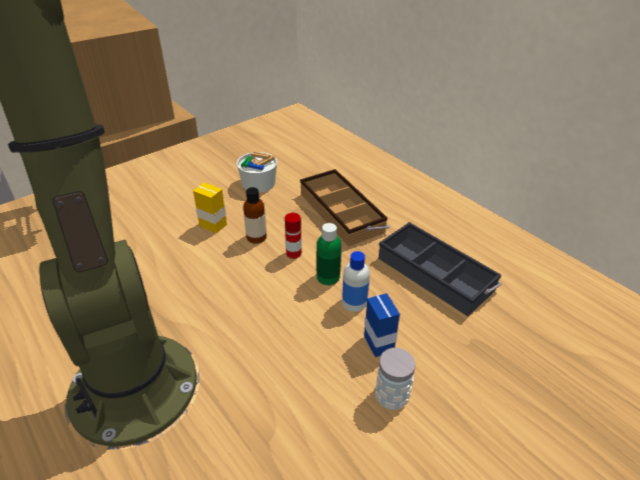

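```bash
cat > h.py <<'E'
import numpy as np, cv2
from scipy.spatial.transform import Rotation as R
from bench import *
def K(c): 
    f=240/np.tan(np.radians(c['vfov']/2)); return np.array([[f,0,c['cx']],[0,f,c['cy']],[0,0,1]])
def bp(n,uv,z):
    c=calibration(n); Rm=cv2.Rodrigues(c['rvec'])[0]; o=-Rm.T@c['tvec']
    d=Rm.T@np.linalg.solve(K(c),[*uv,1]); return (o+d*(z-o[2])/d[2])
def pr(n,p):
    c=calibration(n); return cv2.projectPoints(np.array(p,float).reshape(-1,1,3),c['rvec'],c['tvec'],K(c),None)[0][:,0]
E
python3 - <<'E'
from h import *
im=cv2.imread('pics/top0.png')[120:350,110:530]
cv2.imwrite('pics/top0z.png',cv2.resize(im,None,fx=1.9,fy=1.9,interpolation=cv2.INTER_CUBIC))
for n,uv,z in [('green',(347,249),.145),('white',(397,250),.135),('jar',(509,297),.1),('yel',(181,321),.11),('red',(289,263),.11),('amb',(235,284),.14),('blue',(455,268),.11)]:
    p=bp('top',uv,z); print(n,p.round(3),np.hypot(*p[:2]).round(3),pr('side',p).round(0))
for n,c in [('tan',[(204,150),(324,160),(319,213),(198,202)]),('grey',[(342,147),(461,130),(469,180),(352,198)])]:
    P=np.array([bp('top',u,.05) for u in c]); print(n,P.mean(0).round(3),[np.linalg.norm(P[i]-P[i-1]).round(3) for i in range(4)],pr('side',P).round(0).tolist())
    d=P[0]+P[3]-P[1]-P[2]; print('yaw of y axis',np.degrees(np.arctan2(-d[0],d[1])))
E
```

```text
green [ 0.454 -0.007  0.145] 0.454 [[329. 227.]]
white [ 0.447 -0.101  0.135] 0.458 [[357. 255.]]
jar [ 0.346 -0.309  0.1  ] 0.464 [[396. 362.]]
yel [0.347 0.312 0.11 ] 0.467 [[208. 190.]]
red [0.442 0.104 0.11 ] 0.454 [[293. 217.]]
amb [0.405 0.204 0.14 ] 0.453 [[253. 192.]]
blue [ 0.408 -0.211  0.11 ] 0.459 [[382. 306.]]
tan [0.627 0.152 0.05 ] [np.float64(0.113), np.float64(0.251), np.float64(0.114), np.float64(0.249)] [[334.0, 169.0], [388.0, 218.0], [348.0, 233.0], [298.0, 181.0]]
yaw of y axis -9.489182401520557
grey [ 0.643 -0.151  0.05 ] [np.float64(0.112), np.float64(0.254), np.float64(0.11), np.float64(0.245)] [[407.0, 222.0], [500.0, 276.0], [469.0, 301.0], [377.0, 243.0]]
yaw of y axis 4.494076442378738
```

View pics/top0z.png

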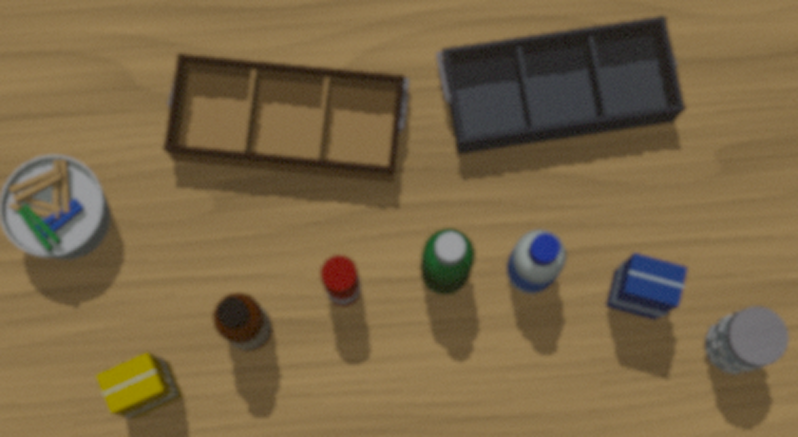

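```bash
cat >> h.py <<'E'
def plan(*tg):
    """targets (x,y,z of TCP, psi deg = world angle of tool y); prints shift mm / dr from now"""
    s=get_state(); p=np.array(s['position']); Rt=R.from_rotvec(s['tool_rot']); 
    print('t',round(s['time'],2),'p',p.round(4),'psi',np.degrees(np.arctan2(*Rt.as_matrix()[[1,0],1])).round(1),'w',round(s['grip_width']*87,1),'gf',np.round(s['grip_force'],1),'F',np.round(s['ft_force'],1))
    for x,y,z,psi in tg:
        a=np.radians(psi); Y=np.array([np.cos(a),np.sin(a),0]); Z=np.array([0,0,-1.]); M=np.c_[np.cross(Y,Z),Y,Z]
        print((x,y,z,psi),'->',(Rt.inv().apply(np.array([x,y,z])-p)*1000).round(1),(Rt.inv()*R.from_matrix(M)).as_rotvec().round(3))
E
python3 -c "
from h import *
plan((.48,.35,.27,38),(.454,-.007,.25,0),(.454,-.007,.096,0))"
```

```text
t 0.1 p [0.1442 0.6333 0.2386] psi 77.2 w 87.0 gf 0.0 F [-0.1  0.6  0.2]
(0.48, 0.35, 0.27, 38) -> [-390.3 -201.8  -31. ] [-0.002  0.001  0.684]
(0.454, -0.007, 0.25, 0) -> [-444.2 -555.7  -10.4] [-1.000e-03  1.000e-03  1.347e+00]
(0.454, -0.007, 0.096, 0) -> [-444.1 -555.4  143.6] [-1.000e-03  1.000e-03  1.347e+00]
```

Emit:
send_rows(xyz=[[-20,-10,-2],[-60,-30,-5],[-100,-51,-8],[-140,-72,-11],[-180,-93,-14],[-220,-114,-17],[-260,-135,-20],[-300,-155,-24],[-340,-176,-27],[-370,-191,-29]], dr=[[0,0,0.04],[0,0,0.11],[0,0,0.18],[0,0,0.25],[0,0,0.32],[0,0,0.39],[0,0,0.46],[0,0,0.53],[0,0,0.6],[0,0,0.65]], jaw=87, grip_force=30)

```text
time: 0.93
position: [0.4488, 0.3758, 0.2674]
tool_rot: [-1.336, -2.843, -0.0]
ft_force: [0.4, 0.6, -0.5]
grip_width: 0.999
grip_force: 0.0
```

```bash
python3 -c "
from h import *
plan((.454,-.007,.25,0),(.347,.312,.28,24))"
```

```text
t 0.93 p [0.4488 0.3758 0.2674] psi 39.7 w 87.0 gf 0.0 F [ 0.4  0.6 -0.5]
(0.454, -0.007, 0.25, 0) -> [-298.  -240.4   17.4] [ 0.    -0.     0.693]
(0.347, 0.312, 0.28, 24) -> [  15.9 -119.1  -12.6] [ 0.    -0.     0.274]
```

Emit:
send_rows(xyz=[[-20,-16,1],[-52,-42,3],[-84,-68,5],[-116,-94,7],[-148,-120,9],[-180,-146,11],[-212,-172,13],[-244,-198,15],[-274,-222,16],[-298,-240,17]], dr=[[0,0,0.05],[0,0,0.12],[0,0,0.2],[0,0,0.28],[0,0,0.36],[0,0,0.44],[0,0,0.52],[0,0,0.6],[0,0,0.66],[0,0,0.693]])

```text
time: 1.77
position: [0.4537, -0.0084, 0.2501]
tool_rot: [-2.224, -2.218, -0.0]
ft_force: [1.2, -0.4, -0.9]
grip_width: 1.0
grip_force: 0.0
```

```bash
python3 -c "
from h import *
plan((.454,-.007,.25,0),(.454,-.007,.096,0))
cv2.imwrite('pics/w1.png',get_image('wrist')[:,:,::-1])"
```

```text
t 1.77 p [ 0.4537 -0.0084  0.2501] psi -0.2 w 87.0 gf 0.0 F [ 1.2 -0.4 -0.9]
(0.454, -0.007, 0.25, 0) -> [1.4 0.3 0.1] [-0.    -0.    -0.003]
(0.454, -0.007, 0.096, 0) -> [  1.4   0.3 154.1] [-0.    -0.    -0.003]
```

View pics/w1.png

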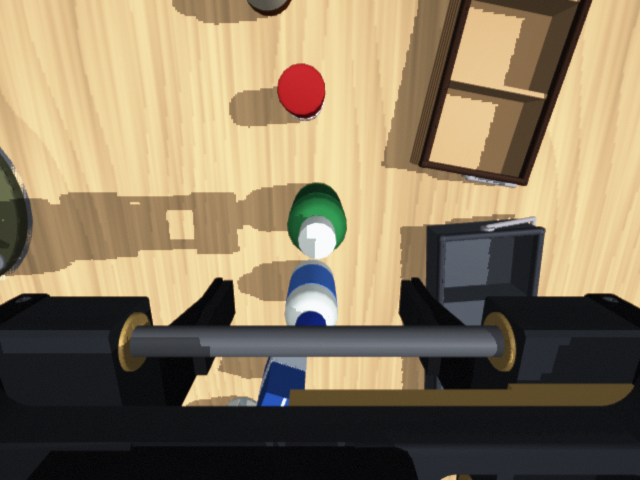

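The wrist view shows the green cap at about (318,238), the red stick's top at (301,88), and the tan caddy's near end rim at (423,164)-(526,184).

```bash
cat >> h.py <<'E'
def wb(uv,z,s=None):
    s=s or get_state(); c=calibration('wrist'); H=c['hand_eye']; Rt=R.from_rotvec(s['tool_rot']).as_matrix()
    o=Rt@H[:3,3]+s['position']; d=Rt@H[:3,:3]@np.linalg.solve(K(c),[*uv,1]); return (o+d*(z-o[2])/d[2]).round(4)
E
python3 -c "
from h import *
print(wb((318,238),.145),wb((301,88),.11),wb((423,164),.05),wb((526,184),.05),wb((590,0),.05))"
```

```text
[ 0.4568 -0.0087  0.145 ] [0.4449 0.1015 0.11  ] [0.562  0.0379 0.05  ] [0.6677 0.0169 0.05  ] [0.6959 0.1764 0.05  ]
```

Emit:
send_rows(xyz=[[0,2,20],[0,2,45],[0,2,70],[0,2,95],[0,2,118],[0,2,136],[0,2,148],[0,2,154],[0,2,154],[0,2,154]], dr=[[0,0,0],[0,0,0],[0,0,0],[0,0,0],[0,0,0],[0,0,0],[0,0,0],[0,0,0],[0,0,0],[0,0,0]])

```text
time: 2.65
position: [0.4567, -0.0044, 0.0965]
tool_rot: [-2.217, -2.225, -0.0]
ft_force: [-0.6, -0.6, 0.3]
grip_width: 0.999
grip_force: 0.0
```

Emit:
send_rows(xyz=[[0,0,0],[0,0,0],[0,0,0],[0,0,0],[0,0,0],[0,0,0],[0,0,0],[0,0,0],[0,0,0],[0,0,0]], dr=[[0,0,0],[0,0,0],[0,0,0],[0,0,0],[0,0,0],[0,0,0],[0,0,0],[0,0,0],[0,0,0],[0,0,0]], jaw=30, grip_force=30)

```text
time: 3.48
position: [0.4564, -0.0043, 0.0963]
tool_rot: [-2.217, -2.226, 0.0]
ft_force: [-3.3, -0.1, 2.8]
grip_width: 0.608
grip_force: 30.0
```

Emit:
send_rows(xyz=[[0,0,-3],[0,0,-10],[0,0,-22],[0,0,-40],[0,0,-60],[0,0,-80],[0,0,-100],[0,0,-120],[0,0,-136],[0,0,-145]], dr=[[0,0,0],[0,0,0],[0,0,0],[0,0,0],[0,0,0],[0,0,0],[0,0,0],[0,0,0],[0,0,0],[0,0,0]])

```text
time: 4.32
position: [0.4575, -0.0044, 0.2436]
tool_rot: [2.216, 2.224, 0.005]
ft_force: [-0.1, -0.7, -3.6]
grip_width: 0.612
grip_force: 29.9
```

```bash
python3 -c "
from h import *
plan((.636,.15,.25,-10.3),(.636,.15,.105,-10.3))"
```

```text
t 4.32 p [ 0.4575 -0.0044  0.2436] psi 0.2 w 53.3 gf 29.9 F [-0.1 -0.7 -3.6]
(0.636, 0.15, 0.25, -10.3) -> [153.8 179.1  -5.7] [ 0.003 -0.001  0.184]
(0.636, 0.15, 0.105, -10.3) -> [153.6 178.6 139.3] [ 0.003 -0.001  0.184]
```

Emit:
send_rows(xyz=[[9,10,-6],[26,30,-6],[47,54,-6],[69,80,-6],[91,106,-6],[113,131,-6],[133,153,-6],[148,168,-6],[156,177,-6],[158,179,-6]], dr=[[0,0,0.01],[0,0,0.03],[0,0,0.055],[0,0,0.08],[0,0,0.105],[0,0,0.13],[0,0,0.15],[0,0,0.17],[0,0,0.18],[0,0,0.184]])

```text
time: 5.15
position: [0.6356, 0.1571, 0.2454]
tool_rot: [-2.409, -2.016, 0.003]
ft_force: [-0.9, 0.5, -3.1]
grip_width: 0.614
grip_force: 29.9
```

```bash
python3 -c "
from h import *
for i in range(4): get_image('top')
plan((.636,.15,.105,-10.3))
cv2.imwrite('pics/w2.png',get_image('wrist')[:,:,::-1])"
```

```text
t 5.35 p [0.6344 0.153  0.2471] psi -10.4 w 53.2 gf 29.9 F [-0.3 -0.2 -2.7]
(0.636, 0.15, 0.105, -10.3) -> [ -2.5   2.2 142.1] [-0.001  0.001 -0.001]
```

View pics/w2.png

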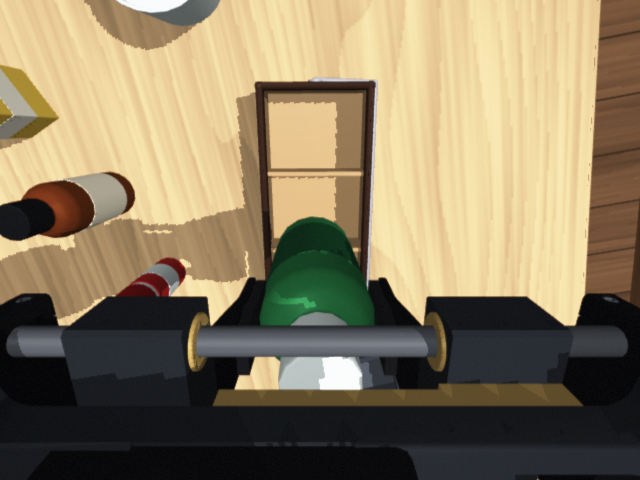

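The view from above the tan caddy shows its far-end rim corners at (257,83) and (375,83), the far cross wall at row 173, and the bottle held upright at the centre.

```bash
python3 -c "
from h import *
A=wb((257,82),.05);B=wb((376,82),.05);C=wb((315,173),.05);D=wb((266,240),.05);print(A,B,C,D,wb((369,240),.05))
for z in (.05,): print(np.linalg.norm(A-B))
u=np.array([np.sin(np.radians(10.3)),np.cos(np.radians(10.3)),0])
print((A+B)/2-.124*u, C-.0405*u)"
```

```text
[0.6051 0.2889 0.05  ] [0.713  0.2691 0.05  ] [0.6426 0.1979 0.05  ] [0.5792 0.1387 0.05  ] [0.6859 0.1191 0.05  ]
0.10970164082637962
[0.63687853 0.15699826 0.05      ] [0.63535851 0.15805266 0.05      ]
```

Emit:
send_rows(xyz=[[2,2,10],[3,2,30],[3,2,52],[3,2,75],[3,2,97],[3,2,116],[3,2,130],[3,2,139],[3,2,143],[3,2,144]], dr=[[0,0,0],[0,0,0],[0,0,0],[0,0,0],[0,0,0],[0,0,0],[0,0,0],[0,0,0],[0,0,0],[0,0,0]])

```text
time: 6.23
position: [0.6374, 0.1568, 0.1029]
tool_rot: [-2.412, -2.012, 0.0]
ft_force: [0.1, -1.2, -2.3]
grip_width: 0.615
grip_force: 29.9
```

Emit:
send_rows(xyz=[[0,0,1],[0,0,1],[0,0,2],[0,0,2],[0,0,2],[0,0,2],[0,0,2],[0,0,2],[0,0,2],[0,0,2]], dr=[[0,0,0],[0,0,0],[0,0,0],[0,0,0],[0,0,0],[0,0,0],[0,0,0],[0,0,0],[0,0,0],[0,0,0]])

```text
time: 7.07
position: [0.6375, 0.157, 0.1013]
tool_rot: [-2.412, -2.013, -0.0]
ft_force: [0.3, -0.3, -3.1]
grip_width: 0.614
grip_force: 29.9
```

Emit:
send_rows(xyz=[[0,0,1],[0,0,1],[0,0,1],[0,0,1],[0,0,1],[0,0,1],[0,0,1],[0,0,1],[0,0,1],[0,0,1]], dr=[[0,0,0],[0,0,0],[0,0,0],[0,0,0],[0,0,0],[0,0,0],[0,0,0],[0,0,0],[0,0,0],[0,0,0]], jaw=80)

```text
time: 7.9
position: [0.6375, 0.157, 0.1003]
tool_rot: [2.412, 2.013, 0.0]
ft_force: [0.0, -0.6, -0.6]
grip_width: 0.916
grip_force: 0.0
```

Emit:
send_rows(xyz=[[0,0,-5],[0,0,-20],[0,0,-40],[0,0,-65],[0,0,-90],[0,0,-115],[0,0,-140],[0,0,-160],[0,0,-172],[0,0,-177]], dr=[[0,0,0],[0,0,0],[0,0,0],[0,0,0],[0,0,0],[0,0,0],[0,0,0],[0,0,0],[0,0,0],[0,0,0]], jaw=87)

```text
time: 8.73
position: [0.6384, 0.157, 0.28]
tool_rot: [2.411, 2.012, 0.006]
ft_force: [0.6, 0.3, 0.0]
grip_width: 1.001
grip_force: 0.0
```

```bash
python3 -c "
from h import *
plan((.43,.30,.277,24),(.347,.312,.277,24))"
```

```text
t 8.73 p [0.6384 0.157  0.28  ] psi -10.3 w 87.1 gf 0.0 F [0.6 0.3 0. ]
(0.43, 0.3, 0.277, 24) -> [ 103.4 -230.6    2.4] [ 0.004 -0.001 -0.599]
(0.347, 0.312, 0.277, 24) -> [ 100.3 -314.4    2.1] [ 0.004 -0.001 -0.599]
```

Emit:
send_rows(xyz=[[6,-18,0],[17,-52,0],[29,-90,1],[41,-128,1],[53,-166,1],[65,-204,2],[77,-242,2],[88,-276,2],[96,-302,2],[100,-314,2]], dr=[[0,0,-0.04],[0,0,-0.1],[0,0,-0.17],[0,0,-0.24],[0,0,-0.31],[0,0,-0.38],[0,0,-0.45],[0,0,-0.52],[0,0,-0.57],[0,0,-0.599]])

```text
time: 9.57
position: [0.3422, 0.3134, 0.2743]
tool_rot: [-1.699, -2.64, 0.002]
ft_force: [-0.6, -0.0, 0.4]
grip_width: 1.001
grip_force: 0.0
```

```bash
python3 -c "
from h import *
for i in range(4): get_image('top')
plan()
cv2.imwrite('pics/w3.png',get_image('wrist')[:,:,::-1])"
```

```text
t 9.77 p [0.3476 0.3106 0.2749] psi 23.9 w 86.9 gf 0.0 F [-0.1  0.1  0.1]
```

View pics/w3.png

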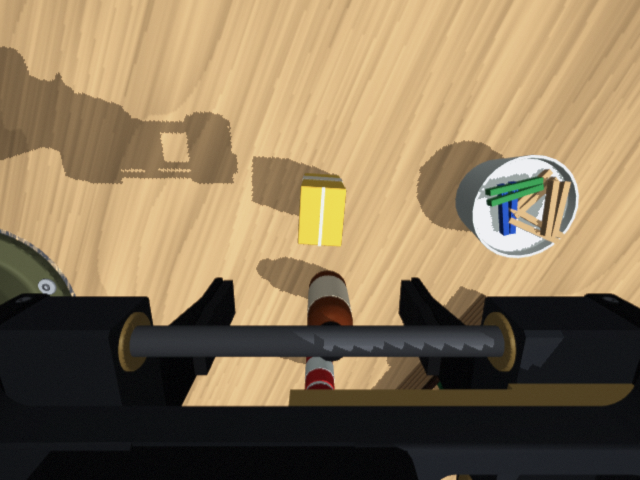

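The carton's top shows corners (303,186), (345,189), (341,246), (299,243), with the jaws almost square to it.

```bash
python3 -c "
from h import *
P=np.array([wb(u,.11) for u in [(302.5,186),(345.5,189),(341.5,246.5),(298.5,243.5)]]);c=P.mean(0);print(P,c)
print([np.linalg.norm(P[i]-P[i-1]).round(4) for i in range(4)])
e=P[1]-P[0]+P[2]-P[3];psi=np.degrees(np.arctan2(e[1],e[0]));e2=P[0]-P[3]+P[1]-P[2];print(psi,np.degrees(np.arctan2(-e2[0],e2[1])))
plan((c[0],c[1],.076,psi))"
```

```text
[[0.3233 0.3392 0.11  ]
 [0.3602 0.3525 0.11  ]
 [0.3803 0.301  0.11  ]
 [0.3413 0.2871 0.11  ]] [0.351275 0.31995  0.11    ]
[np.float64(0.0551), np.float64(0.0392), np.float64(0.0553), np.float64(0.0414)]
19.71596696157428 20.19153452178247
t 9.82 p [0.3481 0.3103 0.2749] psi 23.8 w 87.0 gf 0.0 F [0.6 0.1 1.8]
(np.float64(0.351275), np.float64(0.31994999999999996), 0.076, np.float64(19.71596696157428)) -> [  7.7   6.8 198.9] [0.    0.001 0.071]
```

```bash
python3 -c "
from h import *
P=[(.351,.320,.11),(.347,.312,.11)]
print(pr('side',P),pr('top',P))
im=cv2.imread('pics/side0.png')[170:240,180:250];im2=cv2.imread('pics/top0.png')[290:360,150:220]
cv2.imwrite('pics/y.png',np.hstack([cv2.resize(i,(400,400),interpolation=cv2.INTER_CUBIC) for i in (im,im2)]))"
```

```text
[[207.55941164 188.30933633]
 [207.76915592 190.40615073]] [[176.51347412 319.38052327]
 [180.86120775 321.20512621]]
```

View pics/y.png

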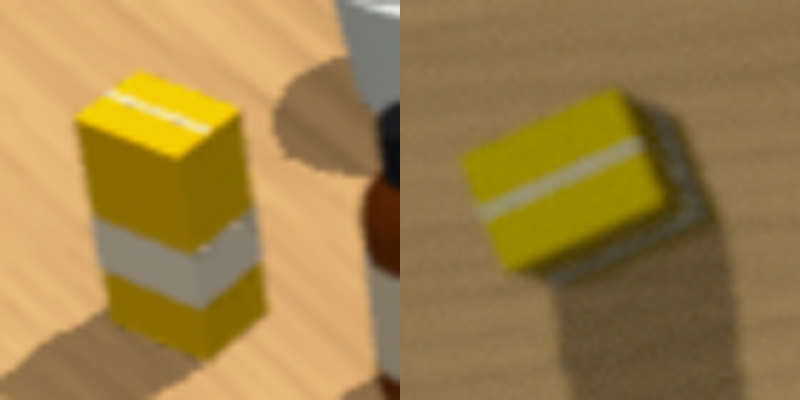

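Emit:
send_rows(xyz=[[5,2,25],[5,3,55],[5,3,85],[5,3,115],[5,3,143],[5,3,168],[5,3,186],[5,3,196],[5,3,199],[5,3,199]], dr=[[0,0,0.03],[0,0,0.065],[0,0,0.065],[0,0,0.065],[0,0,0.065],[0,0,0.065],[0,0,0.065],[0,0,0.065],[0,0,0.065],[0,0,0.065]])

```text
time: 10.65
position: [0.348, 0.3165, 0.0759]
tool_rot: [1.798, 2.576, -0.002]
ft_force: [-0.4, -0.1, -0.5]
grip_width: 0.997
grip_force: 0.0
```

Emit:
send_rows(xyz=[[0,0,0],[0,0,0],[0,0,0],[0,0,0],[0,0,0],[0,0,0],[0,0,0],[0,0,0],[0,0,0],[0,0,0]], dr=[[0,0,0],[0,0,0],[0,0,0],[0,0,0],[0,0,0],[0,0,0],[0,0,0],[0,0,0],[0,0,0],[0,0,0]], jaw=25, grip_force=25)

```text
time: 11.48
position: [0.3473, 0.3175, 0.0764]
tool_rot: [1.796, 2.578, 0.001]
ft_force: [0.8, 0.3, 1.0]
grip_width: 0.484
grip_force: 25.0
```

Emit:
send_rows(xyz=[[0,0,-3],[0,0,-12],[0,0,-28],[0,0,-50],[0,0,-75],[0,0,-100],[0,0,-125],[0,0,-148],[0,0,-164],[0,0,-170]], dr=[[0,0,0],[0,0,0],[0,0,0],[0,0,0],[0,0,0],[0,0,0],[0,0,0],[0,0,0],[0,0,0],[0,0,0]])

```text
time: 12.32
position: [0.348, 0.3181, 0.2496]
tool_rot: [1.796, 2.578, 0.007]
ft_force: [0.4, -0.2, -1.2]
grip_width: 0.479
grip_force: 25.0
```

```bash
python3 -c "
from h import *
c=np.array([.636,.155]);u=np.array([np.sin(np.radians(10.4)),np.cos(np.radians(10.4))])
a=c+.081*u; b=c-.081*u; print(a,b)
plan((a[0],a[1],.245,-10.4),(a[0],a[1],.082,-10.4))"
```

```text
[0.65062205 0.23466929] [0.62137795 0.07533071]
t 12.32 p [0.348  0.3181 0.2496] psi 20.3 w 41.7 gf 25.0 F [ 0.4 -0.2 -1.2]
(np.float64(0.6506220507652953), np.float64(0.23466928913588425), 0.245, -10.4) -> [-183.2  255.     5.2] [ 0.003 -0.004  0.535]
(np.float64(0.6506220507652953), np.float64(0.23466928913588425), 0.082, -10.4) -> [-183.6  254.3  168.2] [ 0.003 -0.004  0.535]
```

Emit:
send_rows(xyz=[[-8,11,1],[-26,36,2],[-48,66,3],[-72,100,4],[-97,135,5],[-122,170,5],[-146,203,5],[-166,231,5],[-179,249,5],[-183,255,5]], dr=[[0,0,0.03],[0,0,0.08],[0,0,0.14],[0,0,0.21],[0,0,0.28],[0,0,0.35],[0,0,0.42],[0,0,0.48],[0,0,0.52],[0,0,0.535]])

```text
time: 13.15
position: [0.6533, 0.2291, 0.238]
tool_rot: [2.418, 1.999, -0.007]
ft_force: [-1.8, -1.3, -2.1]
grip_width: 0.479
grip_force: 25.0
```

```bash
python3 -c "
from h import *
for i in range(4): get_image('top')
plan((.6506,.2347,.081,-10.4))
cv2.imwrite('pics/w4.png',np.hstack([get_image('wrist')[:,:,::-1],get_image('top')[:,:,::-1]])[:,::2][::2])
cv2.imwrite('pics/w4.png',np.hstack([cv2.resize(get_image('wrist')[:,:,::-1],(400,300)),cv2.resize(get_image('top')[100:250,150:350,::-1],(400,300))]))"
```

```text
t 13.35 p [0.6487 0.2343 0.2399] psi -10.3 w 41.9 gf 25.0 F [-1.1 -0.1 -1. ]
(0.6506, 0.2347, 0.081, -10.4) -> [  0.9   2.2 158.9] [-0.002  0.001  0.001]
```

View pics/w4.png

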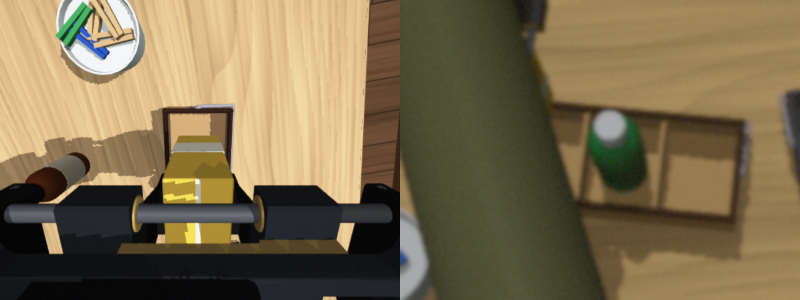

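The wrist half shows the caddy's far-end rim near (262,171)-(374,169) at full scale, with the carton squared to it. The top half shows the green bottle standing in the middle compartment.

```bash
python3 -c "
from h import *
A=wb((262,172),.05);B=wb((375,170),.05);u=np.array([np.sin(np.radians(10.4)),np.cos(np.radians(10.4)),0])
print(A,B,np.linalg.norm(A-B),(A+B)/2-.124*u,(A+B)/2-.043*u)
for uv in [(460+0,0)]: pass
# green cap in top crop: (611,128)->
print(bp('top',(150+211*.5,100+128*.5),.149))"
```

```text
[0.6063 0.2913 0.05  ] [0.715  0.2735 0.05  ] 0.11014776438947821 [0.63826563 0.16043714 0.05      ] [0.65288768 0.24010643 0.05      ]
[0.63049532 0.15333613 0.149     ]
```

Emit:
send_rows(xyz=[[1,1,12],[2,2,32],[2,2,55],[2,2,80],[2,2,104],[2,2,126],[2,2,143],[2,2,153],[2,2,157],[2,2,158]], dr=[[0,0,0],[0,0,0],[0,0,0],[0,0,0],[0,0,0],[0,0,0],[0,0,0],[0,0,0],[0,0,0],[0,0,0]])

```text
time: 14.38
position: [0.6515, 0.2358, 0.0825]
tool_rot: [-2.412, -2.012, 0.002]
ft_force: [-0.3, -0.3, -1.4]
grip_width: 0.479
grip_force: 25.0
```

```bash
python3 -c "
from h import *
for i in range(3): get_image('top')
plan((.6515,.236,.0806,-10.4))"
```

```text
t 14.53 p [0.653  0.236  0.0847] psi -10.4 w 41.6 gf 25.0 F [ 0.2  0.5 -1.8]
(0.6515, 0.236, 0.0806, -10.4) -> [-0.3 -1.5  4.1] [ 0.002 -0.001  0.001]
```

Emit:
send_rows(xyz=[[0,0,1],[0,0,2],[0,0,2],[0,0,3],[0,0,3],[0,0,3],[0,0,3],[0,0,3],[0,0,3],[0,0,3]], dr=[[0,0,0],[0,0,0],[0,0,0],[0,0,0],[0,0,0],[0,0,0],[0,0,0],[0,0,0],[0,0,0],[0,0,0]])

```text
time: 15.37
position: [0.6523, 0.2357, 0.0805]
tool_rot: [2.413, 2.011, 0.001]
ft_force: [0.2, -0.1, -0.4]
grip_width: 0.482
grip_force: 25.0
```

Emit:
send_rows(xyz=[[0,0,0],[0,0,0],[0,0,0],[0,0,0],[0,0,0],[0,0,0],[0,0,0],[0,0,0],[0,0,0],[0,0,0]], dr=[[0,0,0],[0,0,0],[0,0,0],[0,0,0],[0,0,0],[0,0,0],[0,0,0],[0,0,0],[0,0,0],[0,0,0]], jaw=80)

```text
time: 16.2
position: [0.6521, 0.2357, 0.0803]
tool_rot: [-2.413, -2.012, -0.0]
ft_force: [0.5, 0.5, 0.1]
grip_width: 0.918
grip_force: 0.0
```

Emit:
send_rows(xyz=[[0,0,-5],[0,0,-20],[0,0,-40],[0,0,-65],[0,0,-90],[0,0,-115],[0,0,-140],[0,0,-165],[0,0,-185],[0,0,-195]], dr=[[0,0,0],[0,0,0],[0,0,0],[0,0,0],[0,0,0],[0,0,0],[0,0,0],[0,0,0],[0,0,0],[0,0,0]], jaw=87)

```text
time: 17.03
position: [0.6534, 0.2358, 0.2805]
tool_rot: [2.412, 2.01, 0.01]
ft_force: [0.5, -0.1, 0.6]
grip_width: 1.003
grip_force: 0.0
```

```bash
python3 -c "
from h import *
plan((.443,.103,.25,10))"
```

```text
t 17.03 p [0.6534 0.2358 0.2805] psi -10.4 w 87.3 gf 0.0 F [ 0.5 -0.1  0.6]
(0.443, 0.103, 0.25, 10) -> [-168.6 -183.2   29. ] [ 0.006 -0.003 -0.356]
```

Emit:
send_rows(xyz=[[-10,-11,0],[-29,-31,0],[-52,-56,4],[-76,-82,10],[-100,-108,16],[-122,-133,22],[-142,-155,26],[-157,-171,28],[-166,-180,29],[-168,-183,29]], dr=[[0,0,-0.02],[0,0,-0.06],[0,0,-0.11],[0,0,-0.16],[0,0,-0.21],[0,0,-0.26],[0,0,-0.3],[0,0,-0.33],[0,0,-0.35],[0,0,-0.356]])

```text
time: 17.87
position: [0.4403, 0.1018, 0.2465]
tool_rot: [-2.019, -2.405, -0.001]
ft_force: [0.2, 0.5, -0.4]
grip_width: 0.995
grip_force: 0.0
```

```bash
python3 -c "
from h import *
for i in range(4): get_image('top')
s=get_state(); im=get_image('wrist').astype(int)
m=((im[...,0]>120)&(im[...,1]<60)&(im[...,2]<60)).astype(np.uint8)
n,l,st,ce=cv2.connectedComponentsWithStats(m)
for i in range(1,n):
    if st[i,4]>150: print(st[i],ce[i],wb(ce[i],.11,s),wb((st[i,0]+st[i,2]/2,st[i,1]+st[i,3]/2),.11,s))
plan((.443,.103,.073,10))"
```

```text
[ 295  210   42   40 1316] [315.91337386 229.06610942] [0.4432 0.1084 0.11  ] [0.4434 0.1076 0.11  ]
t 18.12 p [0.4426 0.104  0.2465] psi 10.0 w 86.7 gf 0.0 F [-0.5  0.4 -0.7]
(0.443, 0.103, 0.073, 10) -> [-1.000e+00  1.000e-01  1.735e+02] [0.001 0.    0.001]
```

Emit:
send_rows(xyz=[[1,1,20],[2,1,45],[2,1,70],[2,1,96],[2,1,122],[2,1,146],[2,1,162],[2,1,171],[2,1,174],[2,1,174]], dr=[[0,0,0],[0,0,0],[0,0,0],[0,0,0],[0,0,0],[0,0,0],[0,0,0],[0,0,0],[0,0,0],[0,0,0]])

```text
time: 18.95
position: [0.4427, 0.1056, 0.0719]
tool_rot: [2.019, 2.407, -0.002]
ft_force: [0.1, 0.3, 0.4]
grip_width: 1.001
grip_force: 0.0
```

Emit:
send_rows(xyz=[[0,0,0],[0,0,0],[0,0,0],[0,0,0],[0,0,0],[0,0,0],[0,0,0],[0,0,0],[0,0,0],[0,0,0]], dr=[[0,0,0],[0,0,0],[0,0,0],[0,0,0],[0,0,0],[0,0,0],[0,0,0],[0,0,0],[0,0,0],[0,0,0]], jaw=22, grip_force=20)

```text
time: 19.78
position: [0.4425, 0.1055, 0.0723]
tool_rot: [-2.019, -2.407, -0.0]
ft_force: [0.9, 0.0, 0.7]
grip_width: 0.433
grip_force: 20.0
```

Emit:
send_rows(xyz=[[0,0,-3],[0,0,-12],[0,0,-28],[0,0,-50],[0,0,-75],[0,0,-100],[0,0,-125],[0,0,-148],[0,0,-164],[0,0,-170]], dr=[[0,0,0],[0,0,0],[0,0,0],[0,0,0],[0,0,0],[0,0,0],[0,0,0],[0,0,0],[0,0,0],[0,0,0]])

```text
time: 20.62
position: [0.4438, 0.1058, 0.2457]
tool_rot: [2.018, 2.405, 0.008]
ft_force: [0.2, -0.1, -0.5]
grip_width: 0.434
grip_force: 20.0
```

```bash
python3 -c "
from h import *
plan((.622,.076,.245,-10.4))"
```

```text
t 20.62 p [0.4438 0.1058 0.2457] psi 10.0 w 37.7 gf 20.0 F [ 0.2 -0.1 -0.5]
(0.622, 0.076, 0.245, -10.4) -> [-60.3 170.3   1.5] [ 0.005 -0.003  0.356]
```

Emit:
send_rows(xyz=[[-3,8,0],[-8,24,0],[-15,44,0],[-23,67,0],[-32,91,0],[-41,115,0],[-49,137,0],[-55,155,0],[-58,166,0],[-59,170,0]], dr=[[0,0,0.02],[0,0,0.06],[0,0,0.1],[0,0,0.15],[0,0,0.2],[0,0,0.25],[0,0,0.29],[0,0,0.33],[0,0,0.35],[0,0,0.356]])

```text
time: 21.45
position: [0.6214, 0.0758, 0.2399]
tool_rot: [2.415, 2.008, -0.005]
ft_force: [-0.6, -0.3, -0.8]
grip_width: 0.426
grip_force: 20.0
```

```bash
python3 -c "
from h import *
for i in range(4): get_image('top')
plan((.6225,.0775,.0765,-10.4))
cv2.imwrite('pics/w5.png',np.hstack([cv2.resize(get_image('wrist')[:,:,::-1],(400,300)),cv2.resize(get_image('top')[100:250,150:350,::-1],(400,300))]))"
```

```text
t 21.65 p [0.6194 0.077  0.2414] psi -10.4 w 37.5 gf 20.0 F [ 0.6  0.5 -0.8]
(0.6225, 0.0775, 0.0765, -10.4) -> [  1.2   3.2 164.9] [-0.002  0.001  0.001]
```

View pics/w5.png

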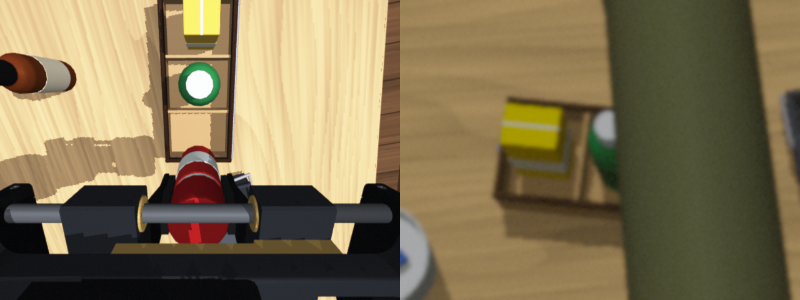

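The wrist half shows carton and bottle upright in their compartments, and the near-end rim at about (262,257)-(371,257) at full scale.

```bash
python3 -c "
from h import *
A=wb((262,257),.05);B=wb((371,257),.05);u=np.array([np.sin(np.radians(10.4)),np.cos(np.radians(10.4)),0])
print(A,B,np.linalg.norm(A-B),(A+B)/2+.043*u,(A+B)/2+.124*u)
C=wb((314,177),.05);print('wall far side',C, C-.0405*u)
c=wb((198*1.6,84*1.6),.149);print('green',c)"
```

```text
[0.5569 0.0471 0.05  ] [0.6699 0.0265 0.05  ] 0.11486235240495479 [0.62116232 0.07909357 0.05      ] [0.63578437 0.15876286 0.05      ]
wall far side [0.626  0.1193 0.05  ] [0.61868897 0.07946536 0.05      ]
green [0.6358 0.1581 0.149 ]
```

Emit:
send_rows(xyz=[[1,1,12],[2,1,32],[2,1,55],[2,1,80],[2,1,105],[2,1,128],[2,1,146],[2,1,157],[2,1,162],[2,1,163]], dr=[[0,0,0],[0,0,0],[0,0,0],[0,0,0],[0,0,0],[0,0,0],[0,0,0],[0,0,0],[0,0,0],[0,0,0]])

```text
time: 22.58
position: [0.6209, 0.0789, 0.0784]
tool_rot: [-2.412, -2.011, 0.002]
ft_force: [-0.4, 0.8, 0.4]
grip_width: 0.433
grip_force: 20.0
```

```bash
python3 -c "
from h import *
for i in range(4): get_image('top')
plan((.621,.079,.0763,-10.4))"
```

```text
t 22.78 p [0.6225 0.079  0.0807] psi -10.4 w 37.6 gf 20.0 F [-0.1  0.1 -0.8]
(0.621, 0.079, 0.0763, -10.4) -> [-0.3 -1.5  4.4] [ 0.002 -0.001  0.001]
```

Emit:
send_rows(xyz=[[0,0,1],[0,0,2],[0,0,2],[0,0,3],[0,0,3],[0,0,4],[0,0,4],[0,0,4],[0,0,4],[0,0,4]], dr=[[0,0,0],[0,0,0],[0,0,0],[0,0,0],[0,0,0],[0,0,0],[0,0,0],[0,0,0],[0,0,0],[0,0,0]])

```text
time: 23.62
position: [0.6217, 0.0789, 0.0763]
tool_rot: [-2.413, -2.011, -0.001]
ft_force: [-2.3, -0.1, 5.0]
grip_width: 0.433
grip_force: 20.0
```

Emit:
send_rows(xyz=[[0,0,0],[0,0,0],[0,0,0],[0,0,0],[0,0,0],[0,0,0],[0,0,0],[0,0,0],[0,0,0],[0,0,0]], dr=[[0,0,0],[0,0,0],[0,0,0],[0,0,0],[0,0,0],[0,0,0],[0,0,0],[0,0,0],[0,0,0],[0,0,0]], jaw=75)

```text
time: 24.45
position: [0.6216, 0.0788, 0.0753]
tool_rot: [2.413, 2.012, 0.0]
ft_force: [-0.2, 0.7, -1.1]
grip_width: 0.856
grip_force: 0.0
```

Emit:
send_rows(xyz=[[0,0,-5],[0,0,-20],[0,0,-40],[0,0,-65],[0,0,-90],[0,0,-115],[0,0,-140],[0,0,-165],[0,0,-180],[0,0,-187]], dr=[[0,0,0],[0,0,0],[0,0,0],[0,0,0],[0,0,0],[0,0,0],[0,0,0],[0,0,0],[0,0,0],[0,0,0]], jaw=87)

```text
time: 25.28
position: [0.6227, 0.0787, 0.2657]
tool_rot: [2.412, 2.01, 0.007]
ft_force: [-0.2, -0.8, -0.2]
grip_width: 0.998
grip_force: 0.0
```

```bash
python3 -c "
from h import *
plan((.448,-.1,.25,-12))"
```

```text
t 25.28 p [0.6227 0.0787 0.2657] psi -10.4 w 86.9 gf 0.0 F [-0.2 -0.8 -0.2]
(0.448, -0.1, 0.25, -12) -> [-207.3 -139.7   14.7] [ 0.004 -0.002  0.028]
```

Emit:
send_rows(xyz=[[-12,-8,0],[-34,-23,2],[-62,-42,4],[-92,-62,7],[-122,-82,9],[-150,-101,11],[-175,-118,13],[-194,-131,14],[-204,-138,15],[-207,-140,15]], dr=[[0,0,0.0],[0,0,0.01],[0,0,0.01],[0,0,0.02],[0,0,0.02],[0,0,0.03],[0,0,0.03],[0,0,0.03],[0,0,0.03],[0,0,0.028]])

```text
time: 26.12
position: [0.4452, -0.101, 0.247]
tool_rot: [-2.443, -1.974, -0.001]
ft_force: [0.1, -0.2, -0.6]
grip_width: 0.999
grip_force: 0.0
```

```bash
python3 -c "
from h import *
for i in range(4): get_image('top')
s=get_state(); im=get_image('wrist')
h=cv2.cvtColor(im,cv2.COLOR_RGB2HSV)
m=cv2.inRange(h,(105,150,90),(130,255,255))
n,l,st,ce=cv2.connectedComponentsWithStats(m)
for i in range(1,n):
    if st[i,4]>150: print(st[i],ce[i],wb((st[i,0]+st[i,2]/2,st[i,1]+st[i,3]/2),.135,s))
plan((.448,-.1,.086,-12))
cv2.imwrite('pics/w6.png',im[:,:,::-1])"
```

```text
[294 189  46  19 299] [316.91638796 195.40133779] [ 0.4567 -0.0637  0.135 ]
[ 300  219   35   41 1141] [316.96844873 239.46888694] [ 0.4503 -0.0958  0.135 ]
[293 278  33  12 246] [308.69918699 283.51219512] [ 0.436  -0.1321  0.135 ]
[286 299  42  27 915] [306.39453552 312.9420765 ] [ 0.4283 -0.1574  0.135 ]
[280 357  21  16 287] [289.99651568 364.20557491] [ 0.4027 -0.2057  0.135 ]
[303 357  21  19 324] [312.95061728 365.30246914] [ 0.4224 -0.2115  0.135 ]
t 26.37 p [ 0.4475 -0.0983  0.2473] psi -11.9 w 86.8 gf 0.0 F [ 0.   0.2 -0.2]
(0.448, -0.1, 0.086, -12) -> [ -1.5   0.8 161.3] [0.    0.001 0.003]
```

View pics/w6.png

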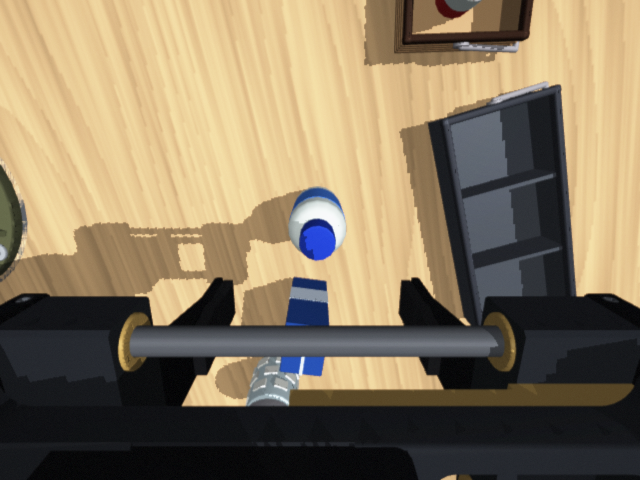

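The white cap's top is at (318,243), and the grey caddy's left-end rim corners are at (430,122) and (560,87).

```bash
python3 -c "
from h import *
print(wb((318,243),.135))
A=wb((430,122),.05);B=wb((560,87),.05);C=wb((575,294),.05);print(A,B,C,np.linalg.norm(A-B))
e=B-A;print(np.degrees(np.arctan2(e[1],e[0])));e=B-C;print(np.degrees(np.arctan2(-e[0],e[1])))
c1=(wb((462,193),.05)+wb((555,175),.05))/2;c2=(wb((474,267),.05)+wb((562,248),.05))/2;print(c1,c2,(c1+c2)/2)
y=np.radians(5);u=np.array([-np.sin(y),np.cos(y),0]);print((A+B)/2-.124*u)"
```

```text
[ 0.4501 -0.0988  0.135 ]
[ 0.5739 -0.0292  0.05  ] [ 0.6949 -0.0233  0.05  ] [ 0.7115 -0.2422  0.05  ] 0.12114375757751614
2.7915501822451088
4.336651465800434
[ 0.6441 -0.104   0.05  ] [ 0.6507  -0.18555  0.05   ] [ 0.6474   -0.144775  0.05    ]
[ 0.64520731 -0.14977814  0.05      ]
```

Emit:
send_rows(xyz=[[0,1,20],[0,1,45],[0,1,70],[0,1,95],[0,1,118],[0,1,138],[0,1,151],[0,1,158],[0,1,161],[0,1,161]], dr=[[0,0,0],[0,0,0],[0,0,0],[0,0,0],[0,0,0],[0,0,0],[0,0,0],[0,0,0],[0,0,0],[0,0,0]])

```text
time: 27.2
position: [0.4478, -0.0995, 0.0859]
tool_rot: [2.44, 1.979, -0.002]
ft_force: [-0.7, -1.0, 0.4]
grip_width: 1.001
grip_force: 0.0
```

Emit:
send_rows(xyz=[[0,0,0],[0,0,0],[0,0,0],[0,0,0],[0,0,0],[0,0,0],[0,0,0],[0,0,0],[0,0,0],[0,0,0]], dr=[[0,0,0],[0,0,0],[0,0,0],[0,0,0],[0,0,0],[0,0,0],[0,0,0],[0,0,0],[0,0,0],[0,0,0]], jaw=30, grip_force=30)

```text
time: 28.03
position: [0.4477, -0.0998, 0.0865]
tool_rot: [-2.441, -1.978, -0.0]
ft_force: [-1.3, 0.3, 4.0]
grip_width: 0.612
grip_force: 30.0
```

Emit:
send_rows(xyz=[[0,0,-3],[0,0,-12],[0,0,-28],[0,0,-50],[0,0,-75],[0,0,-100],[0,0,-122],[0,0,-140],[0,0,-151],[0,0,-155]], dr=[[0,0,0],[0,0,0],[0,0,0],[0,0,0],[0,0,0],[0,0,0],[0,0,0],[0,0,0],[0,0,0],[0,0,0]])

```text
time: 28.87
position: [0.4483, -0.1, 0.2431]
tool_rot: [2.44, 1.976, 0.004]
ft_force: [-0.3, 0.5, -2.8]
grip_width: 0.613
grip_force: 30.0
```

```bash
python3 -c "
from h import *
plan((.646,-.150,.242,5))"
```

```text
t 28.87 p [ 0.4483 -0.1     0.2431] psi -12.0 w 53.3 gf 30.0 F [-0.3  0.5 -2.8]
(0.646, -0.15, 0.242, 5) -> [ -7.8 203.8   1.6] [ 0.003 -0.001 -0.296]
```

Emit:
send_rows(xyz=[[0,9,0],[-1,27,0],[-2,50,0],[-3,77,0],[-3,105,0],[-4,133,0],[-5,160,0],[-5,183,0],[-5,198,0],[-5,203,0]], dr=[[0,0,-0.02],[0,0,-0.05],[0,0,-0.08],[0,0,-0.12],[0,0,-0.16],[0,0,-0.2],[0,0,-0.24],[0,0,-0.27],[0,0,-0.285],[0,0,-0.288]])

```text
time: 29.7
position: [0.6463, -0.1468, 0.2387]
tool_rot: [-2.13, -2.307, 0.005]
ft_force: [-0.0, 0.2, -2.7]
grip_width: 0.614
grip_force: 30.0
```

```bash
python3 -c "
from h import *
for i in range(4): get_image('top')
plan((.646,-.147,.091,4.5))
cv2.imwrite('pics/w7.png',get_image('wrist')[:,:,::-1])"
```

```text
t 29.9 p [ 0.6439 -0.1469  0.2405] psi 4.5 w 53.3 gf 30.0 F [-0.1  0.3 -2.7]
(0.646, -0.147, 0.091, 4.5) -> [ -0.3   2.4 149.5] [-0.002 -0.    -0.   ]
```

View pics/w7.png

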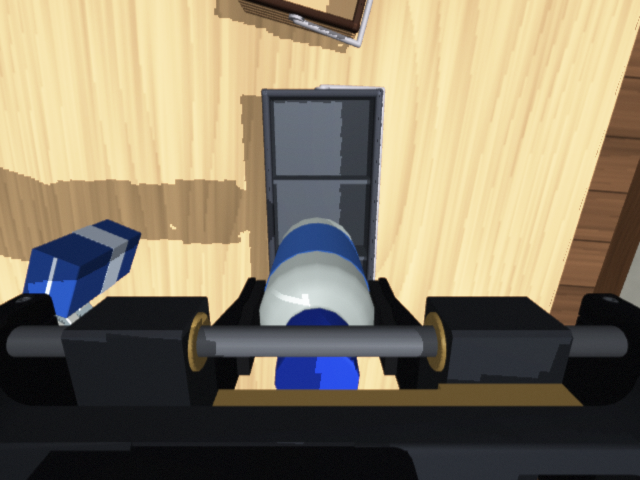

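The grey caddy's far-end rim runs (262,90)-(384,89), with the far cross wall at row 179, and the bottle is held straight.

```bash
python3 -c "
from h import *
A=wb((262,89),.05);B=wb((384,88),.05);C=(wb((272,179),.05)+wb((373,179),.05))/2
e=B-A;y=np.arctan2(e[1],e[0]);u=np.array([-np.sin(y),np.cos(y),0]);print(A,B,np.linalg.norm(e),np.degrees(y),(A+B)/2-.124*u,C-.0405*u)
c=((A+B)/2-.124*u+C-.0405*u)/2; plan((c[0],c[1],.091,4.8))"
```

```text
[ 0.5865 -0.0293  0.05  ] [ 0.697  -0.0199  0.05  ] 0.11089909828307885 4.862323855302339 [ 0.65226046 -0.14815375  0.05      ] [ 0.65153285 -0.14630425  0.05      ]
t 29.95 p [ 0.644  -0.1468  0.241 ] psi 4.5 w 53.0 gf 30.0 F [-0.2 -0.1 -2.2]
(np.float64(0.6518966527182798), np.float64(-0.1472290026989268), 0.091, 4.8) -> [ -1.2   8.  150. ] [-0.001 -0.001 -0.005]
```

Emit:
send_rows(xyz=[[0,3,12],[0,5,32],[0,6,55],[0,6,78],[0,6,100],[0,6,120],[0,6,135],[0,6,144],[0,6,148],[0,6,149]], dr=[[0,0,0],[0,0,0],[0,0,0],[0,0,0],[0,0,0],[0,0,0],[0,0,0],[0,0,0],[0,0,0],[0,0,0]])

```text
time: 30.78
position: [0.6509, -0.1462, 0.0919]
tool_rot: [-2.132, -2.307, 0.0]
ft_force: [0.0, 0.1, -2.4]
grip_width: 0.614
grip_force: 30.0
```

Emit:
send_rows(xyz=[[0,0,1],[0,0,2],[0,0,2],[0,0,3],[0,0,3],[0,0,3],[0,0,3],[0,0,3],[0,0,3],[0,0,3]], dr=[[0,0,0],[0,0,0],[0,0,0],[0,0,0],[0,0,0],[0,0,0],[0,0,0],[0,0,0],[0,0,0],[0,0,0]])

```text
time: 31.62
position: [0.6518, -0.1466, 0.0906]
tool_rot: [2.131, 2.306, 0.002]
ft_force: [-1.6, 0.8, 5.5]
grip_width: 0.615
grip_force: 30.0
```

In contact with the floor; release and rise, then head for the jar.

Emit:
send_rows(xyz=[[0,0,0],[0,0,0],[0,0,0],[0,0,0],[0,0,0],[0,0,0],[0,0,0],[0,0,0],[0,0,0],[0,0,0]], dr=[[0,0,0],[0,0,0],[0,0,0],[0,0,0],[0,0,0],[0,0,0],[0,0,0],[0,0,0],[0,0,0],[0,0,0]], jaw=80)

```text
time: 32.45
position: [0.6511, -0.1463, 0.0893]
tool_rot: [2.132, 2.307, 0.0]
ft_force: [0.2, -0.2, 0.0]
grip_width: 0.918
grip_force: 0.0
```

Emit:
send_rows(xyz=[[0,0,-5],[0,0,-20],[0,0,-40],[0,0,-65],[0,0,-90],[0,0,-115],[0,0,-140],[0,0,-160],[0,0,-172],[0,0,-177]], dr=[[0,0,0],[0,0,0],[0,0,0],[0,0,0],[0,0,0],[0,0,0],[0,0,0],[0,0,0],[0,0,0],[0,0,0]], jaw=87)

```text
time: 33.28
position: [0.6519, -0.147, 0.2697]
tool_rot: [2.13, 2.304, 0.004]
ft_force: [0.6, -0.1, -0.3]
grip_width: 0.999
grip_force: 0.0
```

```bash
python3 -c "
from h import *
plan((.346,-.307,.245,-40))"
```

```text
t 33.28 p [ 0.6519 -0.147   0.2697] psi 4.5 w 86.9 gf 0.0 F [ 0.6 -0.1 -0.3]
(0.346, -0.307, 0.245, -40) -> [-135.4 -317.7   23.4] [ 0.005 -0.001  0.777]
```

Emit:
send_rows(xyz=[[-8,-18,1],[-22,-52,4],[-38,-90,7],[-54,-127,10],[-70,-164,12],[-86,-201,15],[-102,-238,18],[-117,-274,20],[-129,-303,22],[-135,-317,23]], dr=[[0,0,0.05],[0,0,0.13],[0,0,0.22],[0,0,0.31],[0,0,0.4],[0,0,0.49],[0,0,0.58],[0,0,0.67],[0,0,0.74],[0,0,0.777]])

```text
time: 34.12
position: [0.3414, -0.3078, 0.2423]
tool_rot: [-2.85, -1.316, -0.001]
ft_force: [0.0, 0.2, -0.6]
grip_width: 1.001
grip_force: 0.0
```

```bash
python3 -c "
from h import *
for i in range(4): get_image('top')
plan((.346,-.307,.09,-40))
cv2.imwrite('pics/w8.png',get_image('wrist')[:,:,::-1])"
```

```text
t 34.32 p [ 0.3459 -0.3054  0.243 ] psi -40.0 w 86.8 gf 0.0 F [-0.6  0.1  0.4]
(0.346, -0.307, 0.09, -40) -> [ -1.3   1.1 153. ] [-0.    -0.001  0.001]
```

View pics/w8.png

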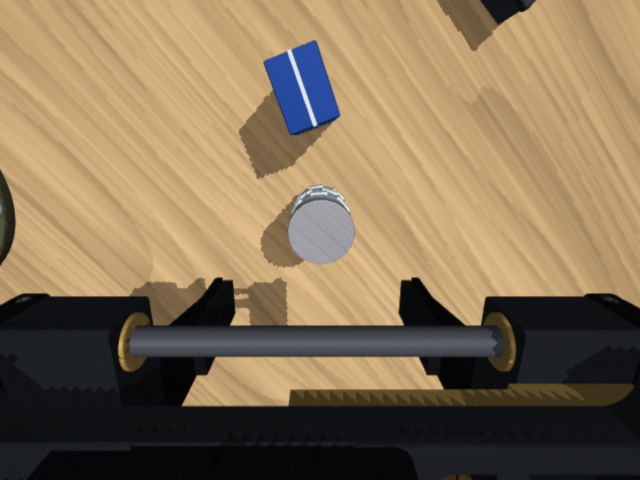

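The jar's lid is centred at about (321.5,230.5), clear of the jaws and the blue carton.

```bash
python3 -c "
from h import *
c=wb((321.5,230.5),.1);print(c);plan((c[0],c[1],.09,-40))"
```

```text
[ 0.352  -0.3066  0.1   ]
t 34.37 p [ 0.3464 -0.3051  0.2431] psi -39.9 w 86.9 gf 0.0 F [0.9 0.  1.1]
(np.float64(0.352), np.float64(-0.3066), 0.09, -40) -> [  2.4   5.3 153.1] [-0.    -0.     0.002]
```

Emit:
send_rows(xyz=[[1,3,15],[1,4,35],[1,4,58],[1,4,82],[1,4,105],[1,4,126],[1,4,142],[1,4,150],[1,4,153],[1,4,153]], dr=[[0,0,0],[0,0,0],[0,0,0],[0,0,0],[0,0,0],[0,0,0],[0,0,0],[0,0,0],[0,0,0],[0,0,0]])

```text
time: 35.2
position: [0.3496, -0.307, 0.0894]
tool_rot: [-2.845, -1.331, 0.005]
ft_force: [0.6, -0.3, -0.4]
grip_width: 0.998
grip_force: 0.0
```

Emit:
send_rows(xyz=[[0,0,0],[0,0,0],[0,0,0],[0,0,0],[0,0,0],[0,0,0],[0,0,0],[0,0,0],[0,0,0],[0,0,0]], dr=[[0,0,0],[0,0,0],[0,0,0],[0,0,0],[0,0,0],[0,0,0],[0,0,0],[0,0,0],[0,0,0],[0,0,0]], jaw=35, grip_force=35)

```text
time: 36.03
position: [0.3496, -0.3078, 0.0905]
tool_rot: [-2.847, -1.328, -0.001]
ft_force: [-1.1, 1.6, 5.5]
grip_width: 0.679
grip_force: 35.0
```

Emit:
send_rows(xyz=[[0,0,-3],[0,0,-10],[0,0,-22],[0,0,-40],[0,0,-62],[0,0,-86],[0,0,-110],[0,0,-130],[0,0,-144],[0,0,-150]], dr=[[0,0,0],[0,0,0],[0,0,0],[0,0,0],[0,0,0],[0,0,0],[0,0,0],[0,0,0],[0,0,0],[0,0,0]])

```text
time: 36.87
position: [0.3499, -0.3085, 0.2423]
tool_rot: [2.846, 1.326, 0.005]
ft_force: [0.3, -0.1, -2.2]
grip_width: 0.679
grip_force: 35.0
```

```bash
python3 -c "
from h import *
y=np.radians(4.7);u=np.array([-np.sin(y),np.cos(y)]);c=np.array([.650,-.147])-.081*u;print(c)
plan((c[0],c[1],.245,4.7))"
```

```text
[ 0.65663702 -0.22772763]
t 36.87 p [ 0.3499 -0.3085  0.2423] psi -40.0 w 59.0 gf 35.0 F [ 0.3 -0.1 -2.2]
(np.float64(0.6566370191990334), np.float64(-0.22772762833226096), 0.245, 4.7) -> [259.1 183.   -1.7] [ 0.004 -0.001 -0.781]
```

Emit:
send_rows(xyz=[[11,8,-1],[35,25,-2],[66,47,-2],[101,71,-2],[137,97,-2],[173,122,-2],[207,146,-2],[235,166,-2],[253,179,-2],[259,183,-2]], dr=[[0,0,-0.04],[0,0,-0.11],[0,0,-0.2],[0,0,-0.3],[0,0,-0.41],[0,0,-0.52],[0,0,-0.62],[0,0,-0.71],[0,0,-0.76],[0,0,-0.781]])

```text
time: 37.7
position: [0.6597, -0.2231, 0.2391]
tool_rot: [-2.117, -2.318, 0.002]
ft_force: [-1.2, 0.7, -4.6]
grip_width: 0.676
grip_force: 35.0
```

```bash
python3 -c "
from h import *
for i in range(4): get_image('top')
plan((.6566,-.2277,.0945,4.7))
cv2.imwrite('pics/w9.png',get_image('wrist')[:,:,::-1])"
```

```text
t 37.9 p [ 0.6543 -0.2283  0.2418] psi 4.6 w 59.3 gf 35.0 F [-1.  -1.1 -2.2]
(0.6566, -0.2277, 0.0945, 4.7) -> [  0.5   2.7 147.3] [-0.002  0.001 -0.002]
```

View pics/w9.png

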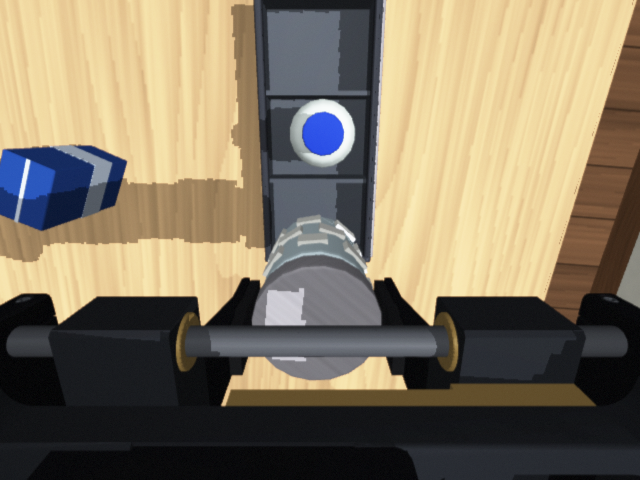

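The white bottle stands upright in the middle compartment, with cap (323,133) and cross walls at rows 95 and 178. The jar hangs straight over the right compartment.

```bash
python3 -c "
from h import *
y=np.radians(4.7);u=np.array([-np.sin(y),np.cos(y),0])
C=(wb((268,178),.05)+wb((370,178),.05))/2;D=(wb((266,95),.05)+wb((374,95),.05))/2;print(C,D,np.linalg.norm(C-D),C-.0405*u,(C+D)/2-.081*u,wb((323,133),.139))"
```

```text
[ 0.65465 -0.18745  0.05   ] [ 0.64945 -0.1122   0.05   ] 0.07542945379624594 [ 0.65796851 -0.22781381  0.05      ] [ 0.65868702 -0.23055263  0.05      ] [ 0.6536 -0.1455  0.139 ]
```

Emit:
send_rows(xyz=[[0,1,12],[0,2,32],[0,2,54],[0,2,77],[0,2,99],[0,2,119],[0,2,134],[0,2,142],[0,2,145],[0,2,146]], dr=[[0,0,0],[0,0,0],[0,0,0],[0,0,0],[0,0,0],[0,0,0],[0,0,0],[0,0,0],[0,0,0],[0,0,0]])

```text
time: 38.78
position: [0.6579, -0.2269, 0.0963]
tool_rot: [2.128, 2.311, 0.0]
ft_force: [0.1, -0.8, -1.9]
grip_width: 0.677
grip_force: 35.0
```

Emit:
send_rows(xyz=[[0,0,1],[0,0,1],[0,0,2],[0,0,2],[0,0,3],[0,0,3],[0,0,3],[0,0,3],[0,0,3],[0,0,3]], dr=[[0,0,0],[0,0,0],[0,0,0],[0,0,0],[0,0,0],[0,0,0],[0,0,0],[0,0,0],[0,0,0],[0,0,0]])

```text
time: 39.62
position: [0.6585, -0.2271, 0.0946]
tool_rot: [2.127, 2.311, 0.001]
ft_force: [-1.9, 0.4, 6.6]
grip_width: 0.681
grip_force: 35.0
```

Emit:
send_rows(xyz=[[0,0,0],[0,0,0],[0,0,0],[0,0,0],[0,0,0],[0,0,0],[0,0,0],[0,0,0],[0,0,0],[0,0,0]], dr=[[0,0,0],[0,0,0],[0,0,0],[0,0,0],[0,0,0],[0,0,0],[0,0,0],[0,0,0],[0,0,0],[0,0,0]], jaw=84)

```text
time: 40.45
position: [0.6581, -0.2267, 0.0933]
tool_rot: [2.127, 2.312, 0.0]
ft_force: [-0.1, 0.2, -1.2]
grip_width: 0.968
grip_force: 0.0
```

Emit:
send_rows(xyz=[[0,0,-5],[0,0,-20],[0,0,-40],[0,0,-65],[0,0,-90],[0,0,-115],[0,0,-140],[0,0,-165],[0,0,-185],[0,0,-195]], dr=[[0,0,0],[0,0,0],[0,0,0],[0,0,0],[0,0,0],[0,0,0],[0,0,0],[0,0,0],[0,0,0],[0,0,0]])

```text
time: 41.28
position: [0.6587, -0.2278, 0.2932]
tool_rot: [2.124, 2.308, 0.004]
ft_force: [0.6, -0.5, -0.1]
grip_width: 0.965
grip_force: 0.0
```

Emit:
send_rows(xyz=[[-10,-5,0],[-40,-20,0],[-75,-30,0],[-110,-40,0],[-145,-50,0],[-180,-60,0],[-210,-70,0],[-235,-75,0],[-248,-80,0],[-250,-80,0]], dr=[[0,0,0],[0,0,0.04],[0,0,0.1],[0,0,0.16],[0,0,0.22],[0,0,0.28],[0,0,0.34],[0,0,0.4],[0,0,0.4],[0,0,0.4]])

```text
time: 42.12
position: [0.5945, -0.4875, 0.2862]
tool_rot: [-2.55, -1.832, 0.006]
ft_force: [-0.7, -0.7, -0.6]
grip_width: 0.964
grip_force: 0.0
```

```bash
python3 -c "
from h import *
for i in range(4): get_image('top')
plan()
cv2.imwrite('pics/fin.png',np.hstack([cv2.resize(get_image('side')[100:400,200:520,::-1],(400,375)),cv2.resize(get_image('top')[110:350,100:530,::-1],(400,375))]))"
```

```text
t 42.32 p [ 0.5999 -0.481   0.2878] psi -18.1 w 84.0 gf 0.0 F [-0.3  0.4 -0.5]
```

View pics/fin.png

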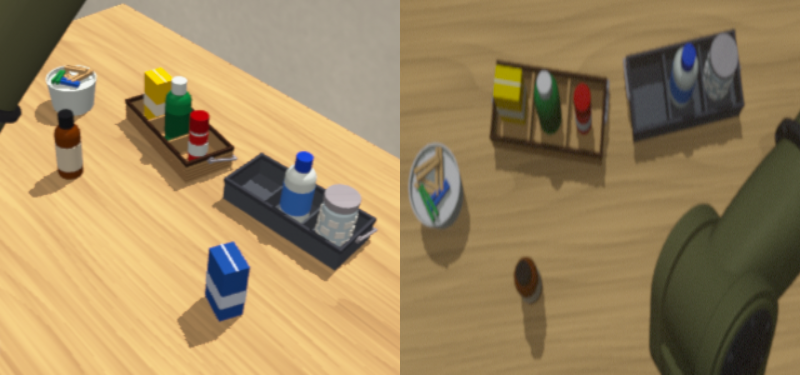

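Both views show all five items upright in the right compartments; the amber bottle, blue carton and peg tub have not moved.

```bash
python3 -c "
from bench import *
print(close_job())"
```

```text
the job is handed in; nothing more can be done
None
```

I made up both caddies and handed the job in at about 42 s of the 120 s: all five items stand upright in the right compartments with the bottles in the middle, and the amber bottle, blue carton and peg tub were left where they were.

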